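# Tighten the nut mill's hold-down nut between the foot ribs

### The arm

A 6-joint arm with a two-finger parallel gripper is mounted at the origin on a cart in front of the work surface, level with it; the furniture and walls round the work are solid. World frame = base frame: x ahead of the robot, y to its left, z up, the work surface at z = 0. Lengths are in m, angles in rad, forces in N, time in s.
With the tool pointing down it reaches from about 0.35 to 0.975 m from the base axis. Payload 4.9 kg.
Tool frame: the origin (TCP) lies at the very end of the fingers, on their centre line; the grasp point (between the pads) lies 19 mm behind it; x points along the fingers, z is the direction in which the jaws open and shut, and the axes are right-handed (so a half turn about x gives the same grasp; the last joint's range is limited). The gripper opens to 85 mm and grips with 20 to 120 N. Pads are 22 mm wide; open, the fingers measure 114 mm over their backs; the gripper's body (76 mm by 85 mm) begins 54 mm behind the grasp point. The pads swing forward as they close: fully open they stand 13 mm farther back than shut.
Start: joints at [-0.119, 0.053, 1.613, -0, 1.476, -0.119], TCP at [0.625, 0, 0.231] pointing down, gripper open.
Joint ranges: [-3.01, 3.01], [-1.01, 2.22], [0.06, 2.58], [-1.02, 4.17], [0.09, 2.62], [-3.14, 3.14]. Speed limits (rad/s): [2.57, 2.57, 3.14, 3.14, 3.14, 3.14].

### API

Orientations are given as a 3x3 rotation matrix whose columns are the frame's x, y, z axes.
In Python, from plant import env, viewer, job gives the robot as it stands.
- The arm moves only by the tool play_rows, never from a script. Its argument "rows" is a list of rows, each a list of 7 numbers: the closure, from -1 (fully open) to 1 (shut), then the shift along the tool's x, y, z each as a share of 0.25 m, from -1 to 1, then the turn, a rotation vector about the tool's x, y, z each as a share of 60 degrees, from -1 to 1. In form: [[hand, tx, ty, tz, ax, ay, az], ...]. A call has 1 to 10 rows; each row is the pose to reach, as a shift and turn from the pose commanded when the call began, along the tool's axes at that moment; what a row does not reach only later rows make up. A row lasts 1/8 s, in which the tool goes at most 62.5 mm and 10.7 degrees, less where a joint would pass 70% of its speed; a pose out of reach is approached as far as the arm can. A call with a number of a shift or a turn outside -1 to 1 is refused whole. A call with a gripper value outside its range is refused whole. The fingers move at their own pace and stop on an object; "grip_force" is the grip in N (left out, the last holds). Time passes only in rows, so rows that repeat a pose let the fingers close. It gives the time, the measured TCP pose, the force and the opening at its end, in the units of the state.
- env.sense(): the state, without advancing time (a new reading comes with each control period).
- viewer.camera(name): name is "scene" or "side" or "wrist"; returns the picture (384x512x3 uint8, blue, green, red); there is no depth.
- viewer.get_calibration(name): a dict with "fx", "fy", "cx", "cy" (pixels), "eye" and "orientation" of the camera in the world; the wrist camera has in their place "tool_from_camera" (4x4, takes a point from camera to tool coordinates, whose origin is the TCP and whose axes are the tool frame's). Camera axes: x right, y down, z forward; pixel columns grow to the right and rows downward; lengths in m; the calibration is good to about 2 mm. A picture is of the moment at which its call begins: read the wrist's pose just before it. get_calibration takes no time and is no camera call.
- job.close_job(): hands the job in, once; it reports no verdict.
The state is a dict: "clock": time; "joints": joint angles; "joint_velocities": joint speeds; "effort": joint torques, N m; "tcp_pos": TCP position; "tool_rot": TCP orientation; "force": force on the tool from outside, world axes, zero at the start; "wrist_torque": the same for the moment, N m; "width": finger opening in m.
Only numpy, scipy, OpenCV 4.12 (cv2) and the standard library are available. Lean on these libraries where they do the work, as an engineer would, in place of code of your own. Each camera call takes 0.05 s, during which the arm holds its last target. There are 200 camera calls.

### The job

The hand mill has worked loose on the counter: take the ring spanner from the rubber mat, put its large end over the brass hold-down nut between the two ribs of the mill's foot and tighten the nut clockwise. The ribs leave only a short swing, so lift the spanner off, swing back and reseat it for each stroke, until the nut stops running and is firmly nipped up; turn it only with the spanner, do not ram the ring down, force the nut or knock the spanner hard against the mill, and leave the bowl and jars where they are. Then lay the spanner flat on the mat again, lengthwise along its middle.

Things in the scene. Friction and masses are not known exactly. Their poses are not given: they have to be found in the camera images.
- mill: Grey hand nut mill bolted to the counter, 250 mm high. Origin: on the counter under its column axis, z up; the nut lies towards -x. Foot plate 12 mm thick, x -136..68, y -60..60 mm. Two ribs, inner faces y = +36 and -36 mm, 8 mm thick, from the column to x = -119 mm, 56 mm high there, 85 mm at the column. Hopper radius 61 mm at z 166-246 mm; crank at +y, spout at -y to y = -110 mm.
- nut_place (a point): Fixed point on the stud's axis at the height of the tight nut's underside (16 mm above the counter), in the mill's frame x = -88, y = 0 mm. The 24 mm stud ends 25 mm above it. With the large ring on the nut the spanner can swing about 43 degrees to either side of the mill's -x direction before its shank meets a rib; beyond the ribs the space round the bar is free.
- nut: Slick brass hexagon nut, 36 mm across flats, 16 mm high, top edges bevelled for 3 mm. Origin: centre of its underside, at nut_place; z up; corners at 0, 60, 120.. degrees from its x axis. Tightens clockwise from above, runs on for 1.35 to 1.7 rad, different each time, and stays where it is left.
- nut_top (a point): Centre of the nut's top face, 16 mm above its origin. Feel of the nut: it runs stiffly, 0.25 N m about its axis (2.6 N at the middle of the spanner's bar, if the hand adds no twist). At the end of its run this climbs, 0.5 N m per further 0.1 rad: 0.8 to 1.4 N m (8 to 15 N there) is firmly nipped up, 2.5 N m is too much. Let go, it springs back that little and stays down. Just meeting the resistance is too little.
- washer: Steel spring washer under the nut, 45 mm across, hardly seen; origin: centre of its top. The nut squeezes it down by 2.5 mm a turn: it stands up to 0.7 mm above nut_place at first, level with it at the end of the nut's run: less than the pose readings can show, so go by feel.
- stud_end: Dark round top of the stud, 23 mm across, standing 9 mm out of the nut. Origin: centre of its top face, 41 mm above the counter while slack. Tightening past the end of the run stretches the stud: its end rises 0.04 mm for each 0.1 rad, again too little to see.
- spanner: Loose steel double-ended offset ring spanner, about 0.42 kg, along its x axis. Origin: midway between the rings, on their undersides' plane; z up. Rings 14 mm high; large one centred at x = +95 mm, outer radius 27 mm; small one at x = -95 mm, too small for the nut, outer radius 21 mm. Between them a raised bar 10 mm wide, level from x = -54 to 54 mm, z 24 to 38 mm; shanks slope down to the rings.
- spanner_grip (a point): Middle of the spanner's bar, at x = 0, y = 0, z = 31 mm of the spanner: the place to grip it, 95 mm from the centre of the large ring.
- large_ring (a point): Centre of the underside of the spanner's large ring. Its six-sided through hole is 37.4 mm across flats, corners at 0, 60, 120.. degrees from the spanner's x axis: on the nut it has about 5 degrees of play either way and must be turned to match, and be within 0.7 mm of its axis, before it drops. Fully seated its underside is 16 to 18 mm above the counter; lifted 20 mm it turns freely above the nut.
- mat: Dark rubber bench mat, 280 x 110 x 3 mm, fixed on the counter; origin: centre of its underside, x along its length. The spanner lies on it at the start.
- hat_box: Purple round box standing on edge in the middle of the counter, fixed, 220 mm high, within 115 mm of its origin (on the counter): an obstacle.
- gift_hamper: Round basket of sweet cones, fixed, 150 mm across, about 200 mm high with the cones, origin under its middle: an obstacle.
- bowl: White ceramic bowl, 86 mm across and 42 mm high, loose, under the mill's spout. Origin: centre of its underside.
- honey_jar: Honey-coloured jar with a gold lid, 54 mm across, 75 mm high, loose, on the far side of the bowl from the mill. Origin: centre of its underside.
- cream_jar: Small brown jar with a white lid, 50 mm across, 60 mm high, loose, beside the mill's foot on the spout side. Origin: centre of its underside.

How it is judged:
On the way, in this order (a step that is already met when the one before it is completed fails the run):
1. the spanner's large ring is seated on the nut (horizontal distance between large_ring and nut below 0.004 m and z of large_ring in the frame of nut below 0.006 m and angle between spanner's own z axis and vertical below 0.12 rad), for 0.1 s.
2. the nut has been nipped up with the spanner: the stud is stretched by at least 0.06 mm (0.15 rad past the end of the run, 0.75 N m) (z of stud_end in the frame of mill above 0.04106 m), for 0.05 s.
At the end, for the whole second after the job is handed in: The nut has stayed tight (the spring washer's top less than 16.02 mm above the mill's underside), and the spanner lies flat and still on the mat, its middle within 30 mm along and 25 mm across of the mat's middle, lengthwise to within 0.17 rad, either way round (z of washer in the frame of mill below 0.01602 m and x of spanner in the frame of mat between -0.03 and 0.03 m and y of spanner in the frame of mat between -0.025 and 0.025 m and z of spanner in the frame of mat between 0.0005 and 0.007 m and angle between the x axis of spanner and the x axis of mat, either way round below 0.17 rad and angle between spanner's own z axis and vertical below 0.06 rad and linear speed of spanner below 0.02 m/s); the robot touches nothing.
It fails at once if the nut is forced: the stud is stretched by more than 0.2 mm (0.5 rad past the end of the run, 2.5 N m) (z of stud_end in the frame of mill above 0.0412 m).
It fails at once if the ring is rammed down on the nut before it has dropped over it: more than 60 N while its underside is over 11 mm above the nut's (contact force between spanner and nut above 60 N and z of large_ring in the frame of nut above 0.011 m).
It fails at once if the spanner is knocked or leant against the mill with more than 25 N (contact force between spanner and mill above 25 N).
It fails at once if the fingers turn or touch the nut (contact force between the fingers and nut above 1 N).
It fails at once if the bowl or a jar is moved by more than 15 mm (distance of any of bowl, honey_jar, cream_jar from where it was at the start of the episode above 0.015 m).
It also fails if it takes over 72 s, if anything falls off the work surface, if the arm or the gripper's body presses on something with over 40 N, if the wrist force passes 120 N, or if a joint passes its speed limit or range.

## Working session

There is one attempt and no reset: what is moved stays moved. The work goes in short steps, Python scripts to look and compute and a tool call to move; the robot and the scene stay as the last step left them, time stands still between calls to the robot, and variables do not carry over. Pictures are saved under pics/ and viewed, about 8 in all and at most 12, crops included, and the job is handed in when it is done.

Besides the shell and the picture viewer there is one more tool, called after "Call:" in YAML: its name, and indented under it one key for each argument. play_rows: Moves the arm, as the interface text tells. Shift numbers are shares of 0.25 m and turn numbers shares of 60 degrees, none past 1 either way. Its arguments: {"type":"object","properties":{"rows":{"type":"array","items":{"type":"array","items":{"type":"number","minimum":-1,"maximum":1}}},"grip_force":{"type":"number"}},"required":["rows"]}

```bash
ls; mkdir -p pics
cat > h.py <<'E'
import numpy as np, cv2, json
from plant import env, viewer, job
def cam(name):
    s=env.sense(); im=viewer.camera(name); c=viewer.get_calibration(name)
    if name=="wrist":
        T=np.array(c["tool_from_camera"]); R=np.array(s["tool_rot"]); 
        eye=R@T[:3,3]+np.array(s["tcp_pos"]); O=R@T[:3,:3]
    else: eye=np.array(c["eye"]); O=np.array(c["orientation"])
    return im,dict(fx=c["fx"],fy=c["fy"],cx=c["cx"],cy=c["cy"],eye=eye,O=O)
def ray(c,u,v):
    d=c["O"]@np.array([(u-c["cx"])/c["fx"],(v-c["cy"])/c["fy"],1.]); return d/np.linalg.norm(d)
def onz(c,u,v,z):
    d=ray(c,u,v); return c["eye"]+d*(z-c["eye"][2])/d[2]
def proj(c,p):
    q=c["O"].T@(np.array(p)-c["eye"]); return np.array([c["fx"]*q[0]/q[2]+c["cx"],c["fy"]*q[1]/q[2]+c["cy"]])
def save(n,im,c):
    cv2.imwrite(f"pics/{n}.png",im); np.savez(f"pics/{n}.npz",**c)
def load(n):
    return cv2.imread(f"pics/{n}.png"),dict(np.load(f"pics/{n}.npz"))
E
python3 - <<'E'
from h import *
np.set_printoptions(precision=4,suppress=True)
for n in("scene","side","wrist"):
    im,c=cam(n); save(n+"0",im,c); print(n,c)
a=cv2.imread("pics/scene0.png");b=cv2.imread("pics/side0.png")
s=env.sense();print(s)
E
```

```text
pics
scene {'fx': 358.21487268037276, 'fy': 358.21487268037276, 'cx': 246.83977215890556, 'cy': 188.25572386093557, 'eye': array([-0.026 ,  0.3605,  0.4776]), 'O': array([[-0.4826, -0.4186,  0.7693],
       [-0.8758,  0.2327, -0.4228],
       [-0.002 , -0.8778, -0.479 ]])}
side {'fx': 496.13323907713243, 'fy': 496.13323907713243, 'cx': 257.8010954890591, 'cy': 193.84748485122864, 'eye': array([-0.2379, -0.3698,  1.0189]), 'O': array([[ 0.4155, -0.6528,  0.6334],
       [-0.9095, -0.3072,  0.2799],
       [ 0.0119, -0.6924, -0.7214]])}
wrist {'fx': 294.08962602271083, 'fy': 294.08962602271083, 'cx': 254.71939433033828, 'cy': 189.40122107200685, 'eye': array([0.6232, 0.0666, 0.3739]), 'O': array([[ 1.    , -0.0004, -0.0014],
       [-0.0008, -0.962 , -0.273 ],
       [-0.0013,  0.273 , -0.962 ]])}
{'clock': 0.15, 'joints': array([-0.119 ,  0.0532,  1.614 , -0.    ,  1.476 , -0.119 ]), 'joint_velocities': array([-0.0012, -0.004 , -0.0036, -0.0016, -0.0007, -0.0013]), 'effort': array([  0.0005, -39.4242, -37.0722,  -0.0001,   0.0046,   0.0001]), 'tcp_pos': array([0.6245, 0.0001, 0.2303]), 'tool_rot': array([[-0.0016, -0.    ,  1.    ],
       [ 0.0002,  1.    ,  0.    ],
       [-1.    ,  0.0002, -0.0016]]), 'force': array([ 0.1494, -0.7842, -0.8826]), 'wrist_torque': array([-0.0144,  0.0441, -0.0471]), 'width': 0.08528761518798389}
```

View pics/scene0.png

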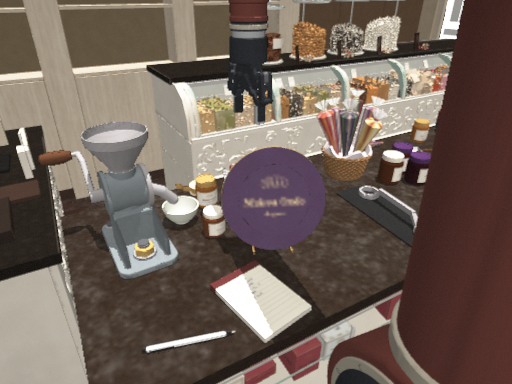

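View pics/side0.png

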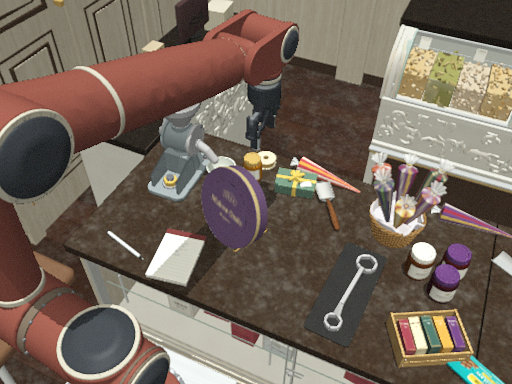

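Scene: mill at left with nut near (144,247), purple hat box at centre (273,200). Side: spanner on the mat, rings at about (366,264) (large) and (333,321) (small), nut near (170,181).

Run:
```python
from h import *
np.set_printoptions(precision=4,suppress=True)
im,c=load("side0")
hsv=cv2.cvtColor(im,cv2.COLOR_BGR2HSV)
# spanner bright grey blob on mat
m=((hsv[...,1]<60)&(hsv[...,2]>120)).astype(np.uint8); roi=np.zeros_like(m); roi[240:340,310:390]=1; m&=roi
n,l,st,ce=cv2.connectedComponentsWithStats(m); i=1+st[1:,4].argmax(); print(st[i],ce[i])
for uv in((366,264),(333,321)): print("ring",uv,onz(c,*uv,0.012))
p=np.argwhere(l==i)[:,::-1]; print("extremes",p[p[:,1].argmin()],p[p[:,1].argmax()])
# brass
for nm in("scene0","side0"):
    im,c=load(nm); hsv=cv2.cvtColor(im,cv2.COLOR_BGR2HSV)
    m=((hsv[...,0]>14)&(hsv[...,0]<32)&(hsv[...,1]>110)&(hsv[...,2]>110)).astype(np.uint8)
    n,l,st,ce=cv2.connectedComponentsWithStats(m)
    for i in range(1,n):
        if st[i,4]>25: print(nm,st[i],ce[i],onz(c,*ce[i],0.026))
# purple box base, foot plate corners
    w=((hsv[...,0]>125)&(hsv[...,0]<160)&(hsv[...,1]>60)).astype(np.uint8)
    n,l,st,ce=cv2.connectedComponentsWithStats(w); i=1+st[1:,4].argmax(); print("purple",st[i],ce[i])
im,c=load("scene0"); print("box centre ~",onz(c,273,200,0.11), "foot corners", [onz(c,*q,0.012)[:2] for q in((104,232),(127,270),(176,257))], "hamper",onz(c,347,175,0.0))
A=cv2.resize(load("scene0")[0][110:290,30:250],None,fx=3.4,fy=3.2,interpolation=cv2.INTER_CUBIC); cv2.imwrite("pics/cropA.png",A)
```

```text
[324 254  54  77 640] [349.1078 291.15  ]
ring (366, 264) [ 0.541  -0.3228  0.012 ]
ring (333, 321) [ 0.356  -0.2987  0.012 ]
extremes [362 254] [333 330]
scene0 [301  23  14  13  67] [307.8806  29.0597] [ 4.394  -3.0592  0.026 ]
scene0 [293  26   6  10  32] [295.3438  30.9062] [ 4.2548 -2.7429  0.026 ]
scene0 [313  26  13  18  94] [320.2979  34.9043] [ 3.6772 -2.6999  0.026 ]
scene0 [293  34  12  12  42] [299.8571  40.9286] [ 3.2967 -2.1149  0.026 ]
scene0 [305  36  11  10  52] [309.9038  41.3269] [ 3.2149 -2.1855  0.026 ]
scene0 [367  77  13  12  62] [372.5968  82.4516] [ 1.4563 -1.2766  0.026 ]
scene0 [379  82  10  18  88] [384.0114  89.5682] [ 1.3022 -1.2003  0.026 ]
scene0 [281  95   9  12  56] [284.1964 100.0893] [ 1.3846 -0.6202  0.026 ]
scene0 [285 106   4  12  26] [287.0385 112.1538] [ 1.2144 -0.5197  0.026 ]
scene0 [200 110  14  12  65] [206.0615 115.6769] [ 1.3382 -0.1952  0.026 ]
scene0 [415 119  14   8  95] [421.6947 122.5368] [ 0.8384 -0.904   0.026 ]
scene0 [357 123  17  27 112] [364.8839 135.5893] [ 0.8393 -0.5999  0.026 ]
scene0 [347 157  20  17 108] [358.4259 164.51
[... 1132 characters left out ...]
452 217.4194] [ 0.7203 -0.3725  0.026 ]
side0 [423 213   4  11  30] [424.8333 218.2333] [ 0.7416 -0.4245  0.026 ]
side0 [369 215  55  33 413] [396.1598 234.9298] [ 0.6524 -0.3687  0.026 ]
side0 [440 215  49  15 101] [461.505  221.7921] [ 0.7705 -0.5155  0.026 ]
side0 [ 390  308   84   60 1474] [433.8596 340.9091] [ 0.3944 -0.5139  0.026 ]
side0 [394 326   9  23  61] [397.9836 336.3934] [ 0.372  -0.4406  0.026 ]
side0 [469 375  13   9  51] [474.0784 379.3725] [ 0.343  -0.6055  0.026 ]
purple [ 201  168   55   80 2677] [228.969  208.0037]
box centre ~ [0.4952 0.0138 0.11  ] foot corners [array([0.6982, 0.3246]), array([0.5469, 0.3079]), array([0.5383, 0.213 ])] hamper [ 0.6681 -0.362   0.    ]
```

View pics/cropA.png

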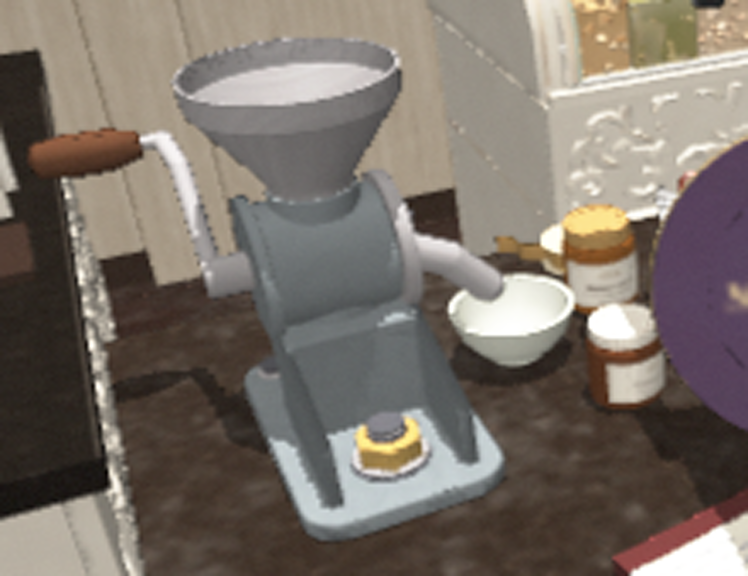

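Crop: nut at about scene (143,248) with its stud, ribs opening toward the camera (world −x), hopper behind. The two views agree on the nut at about (0.572, 0.263). Next I move above the spanner.

Call:
play_rows:
  rows:
    - [-1,-0.2,0,0,0.15,0,0]
    - [-1,-0.16,-0.8,-0.5,1,0,0]
    - [-1,-0.16,-0.8,-0.5,1,0,0]
    - [-1,-0.16,-0.8,-0.5,1,0,0]
    - [-1,-0.16,-0.8,-0.5,1,0,0]
    - [-1,-0.16,-0.8,-0.5,1,0,0]
    - [-1,-0.16,-0.8,-0.5,1,0,0]
    - [-1,-0.16,-0.8,-0.5,1,0,0]

```text
clock: 1.15
tcp_pos: [0.5001, -0.1996, 0.2711]
tool_rot: [[-0.0, 0.865, 0.502], [0.0, 0.502, -0.865], [-1.0, -0.0, -0.0]]
force: [-0.8, -0.6, -0.3]
width: 0.0854
```

Call:
play_rows:
  rows:
    - [-1,0.32,-0.4,0.28,0.62,0,0]
    - [-1,0.32,-0.4,0.28,0.62,0,0]
    - [-1,0.32,-0.4,0.28,0.62,0,0]
    - [-1,0.32,-0.4,0.28,0.62,0,0]
    - [-1,0.32,-0.4,0.28,0.62,0,0]

```text
clock: 1.78
tcp_pos: [0.4487, -0.3103, 0.191]
tool_rot: [[-0.0, 0.992, -0.122], [0.0, -0.122, -0.992], [-1.0, -0.0, -0.0]]
force: [-0.4, -0.2, 0.3]
width: 0.0855
```

Run:
```python
from h import *
im,c=cam("wrist"); save("w1",im,c); s=env.sense(); print(s["tcp_pos"],s["tool_rot"])
```

```text
[ 0.44883485 -0.31023286  0.1913168 ] [[ 3.12255695e-05  9.92539683e-01 -1.21922010e-01]
 [ 1.55305159e-05 -1.21922010e-01 -9.92539683e-01]
 [-9.99999999e-01  2.90991051e-05 -1.92217375e-05]]
```

View pics/w1.png

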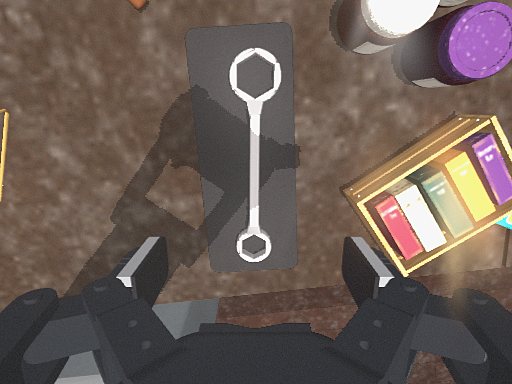

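Wrist view: large ring around (255,75), small ring (253,245), mat corners about (187,33), (290,23), (296,268), (213,271). I compute the spanner and mat poses from this.

Run:
```python
from h import *
np.set_printoptions(precision=4,suppress=True)
im,c=load("w1"); hsv=cv2.cvtColor(im,cv2.COLOR_BGR2HSV)
m=((hsv[...,1]<60)&(hsv[...,2]>120)).astype(np.uint8); roi=np.zeros_like(m); roi[35:268,215:290]=1; m&=roi
n,l,st,ce=cv2.connectedComponentsWithStats(m,connectivity=8); i=1+st[1:,4].argmax(); print(st[i])
# holes
inv=((l!=i)&(roi>0)).astype(np.uint8); n2,l2,s2,c2=cv2.connectedComponentsWithStats(inv,connectivity=4)
P=[]
for k in range(1,n2):
    if 80<s2[k,4]<4000: print(s2[k],c2[k],onz(c,*c2[k],0.017)); P.append(onz(c,*c2[k],0.010))
if len(P)>1:
    a,b=sorted(P,key=lambda p:-p[0])[:2]; d=a-b; print("len",np.hypot(*d[:2]),"yaw",np.degrees(np.arctan2(d[1],d[0])),"mid",(a+b)/2)
for q in((187,33),(290,23),(296,268),(213,271)): print("mat",onz(c,*q,0.003)[:2])
s=env.sense(); print("tcp proj now",proj(c,s["tcp_pos"]))
```

```text
[ 229   48   53  214 2981]
[ 237   54   37   44 1233] [255.0235  75.644 ] [ 0.5452 -0.3254  0.017 ]
[243 235  23  19 309] [253.5728 244.1715] [ 0.3597 -0.3007  0.017 ]
len 0.19124943247424744 yaw -7.58964347923386 mid [ 0.451  -0.3128  0.01  ]
mat [ 0.5954 -0.2618]
mat [ 0.5916 -0.3667]
mat [ 0.3133 -0.349 ]
mat [ 0.322  -0.2439]
tcp proj now [249.3366 238.7036]
```

Call:
play_rows:
  rows:
    - [-1,0.25,0.01,0.01,0.01,0,0]
    - [-1,0.5,0.01,0.01,0.01,0,0]
    - [-1,0.65,0.01,0.01,0.01,0,0]
    - [-1,0.7,0.01,0.01,0.01,0,0]
    - [-1,0.7,0.01,0.01,0.01,0,0]
    - [1,0.7,0.01,0.01,0.01,0,0]
    - [1,0.7,0.01,0.01,0.01,0,0]
    - [1,0.7,0.01,0.01,0.01,0,0]
    - [1,0.7,0.01,0.01,0.01,0,0]
    - [1,0.7,0.01,0.01,0.01,0,0]
  grip_force: 100

```text
clock: 3.08
tcp_pos: [0.4508, -0.3134, 0.017]
tool_rot: [[0.0, 0.991, -0.136], [0.0, -0.136, -0.991], [-1.0, 0.0, -0.0]]
force: [-0.6, 2.9, 4.9]
width: 0.0076
```

Call:
play_rows:
  rows:
    - [1,-0.1,0,0,0,0,0]
    - [1,-0.3,0,0,0,0,0]
    - [1,-0.5,0,0,0,0,0]
    - [1,-0.75,0,0,0,0,0]
    - [1,-1,0,0,0,0,0]
    - [1,-1,0,0,0,0,0]
    - [1,-1,0,0,0,0,0]

```text
clock: 3.95
tcp_pos: [0.4499, -0.3129, 0.2645]
tool_rot: [[-0.002, 0.991, -0.136], [0.002, -0.136, -0.991], [-1.0, -0.002, -0.001]]
force: [1.0, 0.4, -3.4]
width: 0.008
```

Run:
```python
from h import *
im,c=cam("wrist"); save("w2",im,c); s=env.sense(); print(s["tcp_pos"],s["force"],s["wrist_torque"],s["width"])
```

```text
[ 0.44948116 -0.31254778  0.26310303] [-0.84074041  0.67265269 -4.66014687] [0.01806279 0.04820924 0.04042741] 0.008326203603046974
```

View pics/w2.png

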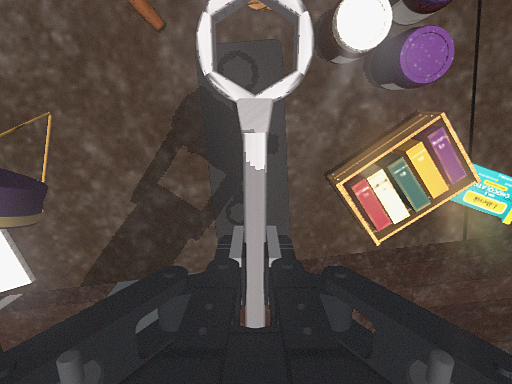

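Held squarely by the bar; ring in view at about (255,38). Now up and across over the hat box.

Call:
play_rows:
  rows:
    - [1,-0.25,0,0,0,0,0]
    - [1,-0.3,-0.1,-0.2,-0.1,0,0]
    - [1,-0.3,-0.2,-0.4,-0.13,0,0]
    - [1,-0.3,-0.2,-0.6,-0.13,0,0]
    - [1,-0.3,-0.2,-0.8,-0.13,0,0]
    - [1,-0.3,-0.2,-1,-0.13,0,0]

```text
clock: 4.75
tcp_pos: [0.434, -0.0572, 0.3378]
tool_rot: [[-0.005, 1.0, -0.001], [0.002, -0.001, -1.0], [-1.0, -0.005, -0.002]]
force: [0.9, -0.5, -4.0]
width: 0.0073
```

Call:
play_rows:
  rows:
    - [1,0,0,-0.25,0,0,0]
    - [1,0,-0.07,-0.5,0,0,0]
    - [1,0,-0.14,-0.75,0,0,0]
    - [1,0,-0.14,-1,0,0,0]
    - [1,0.1,-0.14,-1,0,0,0]

```text
clock: 5.38
tcp_pos: [0.3989, 0.1947, 0.3149]
tool_rot: [[-0.001, 1.0, 0.007], [0.001, 0.007, -1.0], [-1.0, -0.001, -0.001]]
force: [-0.9, -0.9, -3.3]
width: 0.0079
```

Call:
play_rows:
  rows:
    - [1,0.1,0,-0.26,0,0,0]
    - [1,0.3,0,-0.28,0,0,0]
    - [1,0.5,0,-0.28,0,0,0]
    - [1,0.68,0,-0.28,0,0,0]
    - [1,0.68,0,-0.28,0,0,0]
    - [1,0.68,0,-0.28,0,0,0]

```text
clock: 6.12
tcp_pos: [0.4002, 0.2611, 0.1467]
tool_rot: [[-0.0, 1.0, -0.0], [-0.0, -0.0, -1.0], [-1.0, -0.0, 0.0]]
force: [0.8, 0.3, -3.1]
width: 0.0082
```

Run:
```python
from h import *
im,c=cam("wrist"); s=env.sense(); c["tcp"]=s["tcp_pos"]; c["R"]=s["tool_rot"]; save("w3",im,c); print(s["clock"],s["tcp_pos"],s["tool_rot"],s["force"])
R=np.array(s["tool_rot"])
for p in((0,.095,0),(0.014,.095,0)): print(proj(c,R@np.array(p)+s["tcp_pos"]))
print(proj(c,(0.572,0.263,0.032)))
```

```text
6.175 [0.40100718 0.26144554 0.148104  ] [[ 2.47220644e-03  9.99996938e-01 -1.05937932e-04]
 [ 1.06390963e-03 -1.08568408e-04 -9.99999428e-01]
 [-9.99996378e-01  2.47209232e-03 -1.06417478e-03]] [-0.35381597  1.00135039 -1.82907314]
[247.68538861  39.43273423]
[248.30891623  45.66092635]
[248.35834043 -38.38739231]
```

View pics/w3.png

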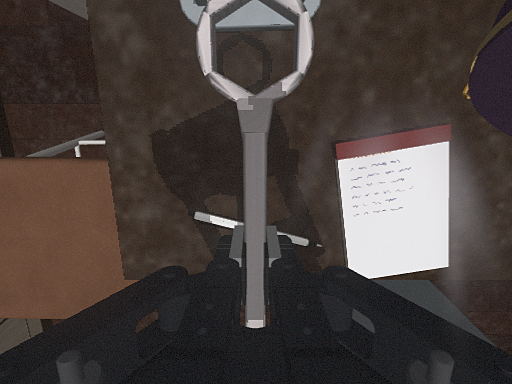

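View shows ring at (254,40) with just the foot's edge at the top, so the nut is still out of view. Going forward over the nut at safe height.

Call:
play_rows:
  rows:
    - [1,0.14,0.05,-0.005,0,0,0]
    - [1,0.14,0.15,-0.005,0,0,0]
    - [1,0.14,0.24,-0.005,0,0,0]
    - [1,0.14,0.3,-0.005,0,0,0]
    - [1,0.14,0.3,-0.005,0,0,0]
    - [1,0.14,0.3,-0.005,0,0,0]

```text
clock: 6.92
tcp_pos: [0.4746, 0.2624, 0.1117]
tool_rot: [[-0.0, 1.0, 0.0], [0.0, 0.0, -1.0], [-1.0, -0.0, -0.0]]
force: [-0.1, 0.9, -3.4]
width: 0.0077
```

Run:
```python
from h import *
im,c=cam("wrist"); s=env.sense(); c["tcp"]=s["tcp_pos"]; c["R"]=s["tool_rot"]; save("w4",im,c); print(s["clock"],s["tcp_pos"],s["tool_rot"],s["force"])
cv2.imwrite("pics/w4c.png",cv2.resize(im[0:150,150:360],None,fx=3.8,fy=3.8,interpolation=cv2.INTER_CUBIC))
```

```text
6.975 [0.47432982 0.26236243 0.11141479] [[-3.45655689e-04  9.99999905e-01  2.65062201e-04]
 [ 2.14532536e-05  2.65069632e-04 -9.99999965e-01]
 [-9.99999940e-01 -3.45649990e-04 -2.15448744e-05]] [ 0.41774417  0.38440011 -3.02172274]
```

View pics/w4c.png

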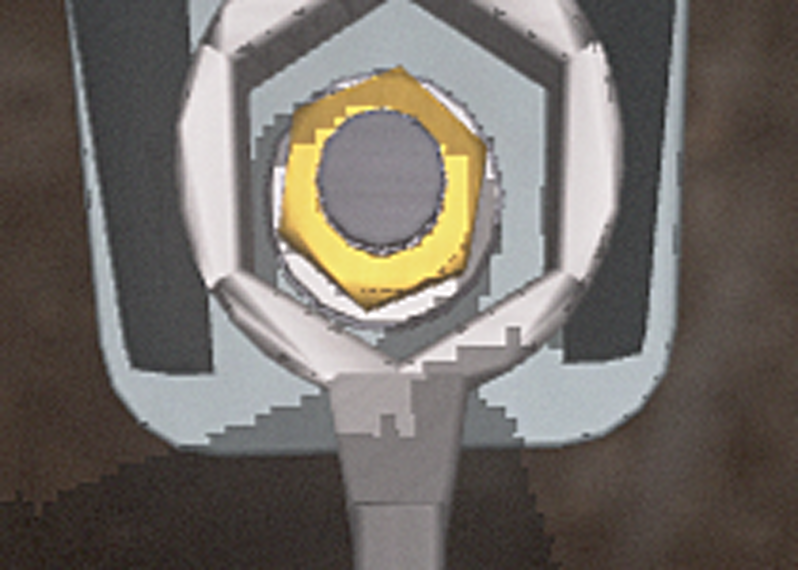

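Crop (offset 150,0, ×3.8): nut centre near (383,192), its top corner at (400,67) → corners about 7° clockwise of the spanner; ring hole centre near (398,174). Measure the offset.

```bash
cat > fit.py <<'E'
from h import *
def meas(im,c,ring=None,off=0.014,zn=0.029):
    tcp=c["tcp"];R=c["R"]
    hsv=cv2.cvtColor(im,cv2.COLOR_BGR2HSV)
    m=((hsv[...,0]>14)&(hsv[...,0]<32)&(hsv[...,1]>110)&(hsv[...,2]>90)).astype(np.uint8); m[150:]=0; m[:,:180]=0;m[:,330:]=0
    n,l,st,ce=cv2.connectedComponentsWithStats(m); i=1+st[1:,4].argmax()
    ct=max(cv2.findContours((l==i).astype(np.uint8),cv2.RETR_EXTERNAL,cv2.CHAIN_APPROX_NONE)[0],key=len)
    h=cv2.convexHull(ct); W=np.array([onz(c,*p[0],zn)[:2] for p in h]).astype(np.float32)
    # orientation: densify hull, 6-fold phase of radius
    M=cv2.moments(W.reshape(-1,1,2)); cen=np.array([M["m10"],M["m01"]])/M["m00"]
    H=[]; 
    for a,b in zip(W,np.roll(W,-1,0)):
        for t in np.linspace(0,1,20,endpoint=False): H.append(a+(b-a)*t)
    H=np.array(H); 
    th=np.arctan2(H[:,1]-cen[1],H[:,0]-cen[0]); r=np.hypot(*(H-cen).T); w=np.abs(np.gradient(np.unwrap(th)))
    ph=np.degrees(np.angle(np.sum((r-r.mean())*np.exp(1j*6*th)*w)))/6
    u=np.array([M for M in proj(c,[*cen,zn])])
    return cen,ph,2*r.max(),u
E
python3 - <<'E'
from fit import *
np.set_printoptions(precision=4,suppress=True)
im,c=load("w4")
for zn in(.025,.029): print("nut",meas(im,c,zn=zn))
zu=c["tcp"][2]-.014
print("ring",onz(c,254.7,45.7,zu),"stud",onz(c,150+381/3.8,180/3.8,.041))
g=cv2.cvtColor(im,cv2.COLOR_BGR2GRAY); print("row46",g[46,205:310].tolist())
E
```

```text
nut (array([0.5813, 0.263 ]), np.float64(-9.535694643628299), np.float64(0.041464098584382006), array([250.1458,  49.6309]))
nut (array([0.5806, 0.2629]), np.float64(-9.535770709689837), np.float64(0.04074417800366207), array([250.1458,  49.6309]))
ring [0.5708 0.2597 0.0974] stud [0.58   0.2627 0.041 ]
row46 [223, 221, 221, 222, 225, 214, 167, 119, 86, 86, 85, 106, 112, 122, 94, 88, 98, 229, 232, 190, 205, 209, 211, 215, 212, 211, 218, 226, 132, 113, 127, 126, 129, 130, 133, 130, 133, 131, 134, 133, 133, 134, 137, 134, 132, 133, 135, 134, 138, 133, 133, 139, 139, 136, 133, 137, 137, 135, 136, 138, 130, 87, 213, 229, 222, 221, 219, 227, 170, 149, 154, 120, 138, 238, 234, 155, 108, 173, 183, 177, 182, 176, 180, 178, 175, 180, 185, 192, 128, 77, 71, 73, 94, 140, 200, 214, 216, 214, 218, 221, 221, 221, 224, 225, 228]
```

Call:
play_rows:
  rows:
    - [1,0,0.02,-0.034,0.07,0,0]
    - [1,0,0.041,-0.068,0.142,0,0]
    - [1,0.05,0.041,-0.068,0.142,0,0]
    - [1,0.1,0.041,-0.068,0.142,0,0]
    - [1,0.15,0.041,-0.068,0.142,0,0]
    - [1,0.18,0.041,-0.068,0.142,0,0]
    - [1,0.18,0.041,-0.068,0.142,0,0]
    - [1,0.18,0.041,-0.068,0.142,0,0]

```text
clock: 7.98
tcp_pos: [0.4856, 0.2794, 0.0667]
tool_rot: [[0.001, 0.989, -0.148], [0.0, -0.148, -0.989], [-1.0, 0.001, -0.0]]
force: [0.3, 1.9, -4.0]
width: 0.0084
```

Run:
```python
from fit import *
np.set_printoptions(precision=4,suppress=True)
im,c=cam("wrist"); s=env.sense(); c["tcp"]=s["tcp_pos"]; c["R"]=s["tool_rot"]; save("w5",im,c); print(s["clock"],s["tcp_pos"],s["tool_rot"],s["force"],s["wrist_torque"])
print("nut",meas(im,c))
zu=c["tcp"][2]-.014
print("ring",onz(c,254.7,45.7,zu))
cv2.imwrite("pics/w5c.png",cv2.resize(im[0:130,170:340],None,fx=4.6,fy=4.6,interpolation=cv2.INTER_CUBIC))
```

```text
8.025 [0.4857 0.2795 0.067 ] [[ 0.0011  0.989  -0.1481]
 [ 0.0005 -0.1481 -0.989 ]
 [-1.      0.001  -0.0007]] [-0.7111  0.4564 -2.7799] [ 0.0109 -0.018  -0.001 ]
nut (array([0.5807, 0.2628]), np.float64(-9.331328217225037), np.float64(0.041158275369786945), array([253.6761,  54.2258]))
ring [0.5806 0.2622 0.053 ]
```

View pics/w5c.png

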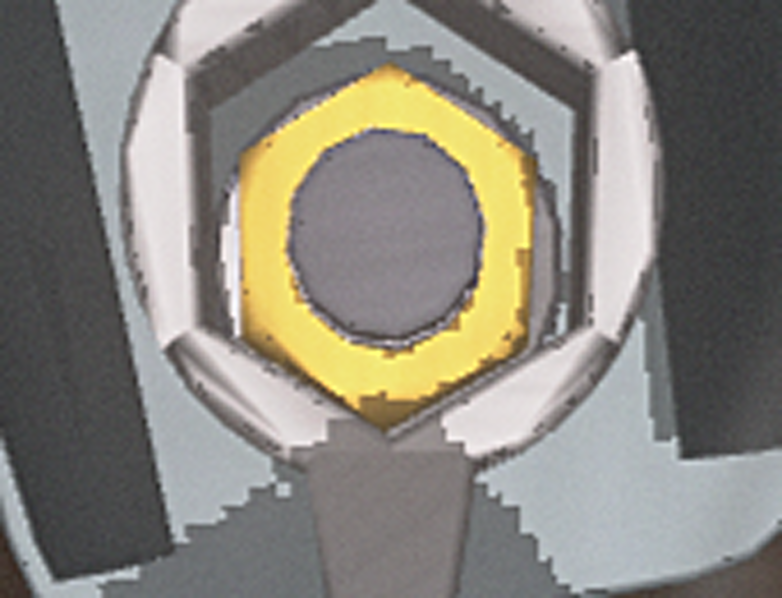

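Ring now sits concentric over the nut with matching hexagon: ring hole centre about crop (392,209), stud centre (386,236).

Run:
```python
from fit import *
np.set_printoptions(precision=5,suppress=True)
im,c=load("w5")
g=cv2.cvtColor(im,cv2.COLOR_BGR2HSV); m=((g[...,1]<50)).astype(np.uint8); n,l,st,ce=cv2.connectedComponentsWithStats(m); i=l[51,254]
print(st[i],ce[i]); p=onz(c,*ce[i],.041); r=onz(c,255.2,45.4,c["tcp"][2]-.014); print("stud",p,"ring",r)
d=p-r; print("tool y,z mm",1000*(c["R"].T@np.r_[d[:2],0]))
```

```text
[ 233   28   43   48 1577] [253.55168  51.37096]
stud [0.58018 0.26294 0.041  ] ring [0.58074 0.26199 0.05297]
tool y,z mm [-0.00016 -0.69994 -0.85512]
```

Call:
play_rows:
  rows:
    - [1,0.03,-0.001,-0.003,0,0,0]
    - [1,0.06,-0.001,-0.003,0,0,0]
    - [1,0.075,-0.001,-0.003,0,0,0]
    - [1,0.084,-0.001,-0.003,0,0,0]
    - [1,0.088,-0.001,-0.003,0,0,0]
    - [1,0.088,-0.001,-0.003,0,0,0]

```text
clock: 8.78
tcp_pos: [0.4855, 0.2801, 0.0446]
tool_rot: [[0.001, 0.989, -0.148], [0.0, -0.148, -0.989], [-1.0, 0.001, -0.0]]
force: [0.4, -0.4, -4.0]
width: 0.008
```

Call:
play_rows:
  rows:
    - [1,0.004,0,0,0,0,0]
    - [1,0.008,0,0,0,0,0]
    - [1,0.012,0,0,0,0,0]
    - [1,0.016,0,0,0,0,0]
    - [1,0.016,0,0,0,0,0]

```text
clock: 9.4
tcp_pos: [0.4859, 0.2801, 0.0406]
tool_rot: [[0.002, 0.989, -0.148], [0.0, -0.148, -0.989], [-1.0, 0.002, -0.001]]
force: [6.0, -1.9, -3.7]
width: 0.0078
```

Call:
play_rows:
  rows:
    - [1,0.002,0.003,0,0,0,0]
    - [1,0.006,0.003,0,0,0,0]
    - [1,0.01,0.003,0,0,0,0]
    - [1,0.014,0.003,0,0,0,0]
    - [1,0.014,0.003,0,0,0,0]

```text
clock: 10.02
tcp_pos: [0.4859, 0.28, 0.0369]
tool_rot: [[0.0, 0.989, -0.148], [0.0, -0.148, -0.989], [-1.0, 0.0, -0.0]]
force: [4.5, -0.8, -2.7]
width: 0.0076
```

Call:
play_rows:
  rows:
    - [1,0.008,0.002,0,0,0,0]
    - [1,0.014,0.003,0,0,0,0]
    - [1,0.018,0.003,0,0,0,0]
    - [1,0.022,0.003,0,0,0,0]
    - [1,0.022,0.003,0,0,0,0]
    - [1,0.022,0.003,0,0,0,0]

```text
clock: 10.78
tcp_pos: [0.4862, 0.2798, 0.0311]
tool_rot: [[-0.001, 0.989, -0.148], [-0.0, -0.148, -0.989], [-1.0, -0.001, 0.0]]
force: [1.7, 0.2, -4.1]
width: 0.0078
```

```bash
cat > tq.py <<'E'
from h import *
s=env.sense();f=s["force"];t=s["wrist_torque"];R=s["tool_rot"]
L=float(__import__("sys").argv[1]) if len(__import__("sys").argv)>1 else .095
d=-L*R[:,1]
print(round(s["clock"],2),"tcp",np.round(s["tcp_pos"],4),"yaw",np.degrees(np.arctan2(R[1,1],R[0,1])).round(2),"F",np.round(f,1),"T",np.round(t,2),"Mnut",(d[0]*f[1]-d[1]*f[0]+t[2]).round(3),"ring",np.round(s["tcp_pos"]-d,4))
E
python3 tq.py
```

```text
10.78 tcp [0.4862 0.2798 0.0311] yaw -8.52 F [ 1.7  0.2 -4.1] T [-0.05 -0.3   0.02] Mnut -0.032 ring [0.5801 0.2657 0.031 ]
```

Seated with no side or vertical load. First clockwise stroke.

Call:
play_rows:
  rows:
    - [1,0,0.0014,-0.033,0.083,0,0]
    - [1,0,0.006,-0.066,0.167,0,0]
    - [1,0,0.013,-0.098,0.25,0,0]
    - [1,0,0.023,-0.13,0.333,0,0]

```text
clock: 11.28
tcp_pos: [0.4971, 0.311, 0.0313]
tool_rot: [[0.0, 0.878, -0.479], [-0.001, -0.479, -0.878], [-1.0, 0.001, 0.001]]
force: [2.8, -1.5, -3.0]
width: 0.0076
```

```bash
python3 tq.py
```

```text
11.28 tcp [0.4971 0.311  0.0313] yaw -28.61 F [ 2.8 -1.5 -3. ] T [-0.24 -0.56  0.29] Mnut 0.282 ring [0.5805 0.2655 0.0314]
```

Call:
play_rows:
  rows:
    - [1,0,0.0014,-0.033,0.083,0,0]
    - [1,0,0.007,-0.0725,0.183,0,0]
    - [1,0,0.007,-0.0725,0.183,0,0]

```text
clock: 11.65
tcp_pos: [0.5071, 0.326, 0.0312]
tool_rot: [[-0.001, 0.773, -0.634], [-0.001, -0.634, -0.773], [-1.0, 0.0, 0.002]]
force: [1.8, -1.1, -2.6]
width: 0.0075
```

```bash
python3 tq.py
```

```text
11.65 tcp [0.5071 0.326  0.0312] yaw -39.36 F [ 1.8 -1.1 -2.6] T [-0.31 -0.35  0.23] Mnut 0.204 ring [0.5805 0.2658 0.0312]
```

Call:
play_rows:
  rows:
    - [1,0,0.0014,0.033,-0.083,0,0]
    - [1,0,0.0014,0.033,-0.083,0,0]
    - [1,-0.03,0.0014,0.033,-0.083,0,0]
    - [1,-0.06,0.0014,0.033,-0.083,0,0]
    - [1,-0.09,0.0014,0.033,-0.083,0,0]
    - [1,-0.09,0.0014,0.033,-0.083,0,0]

```text
clock: 12.4
tcp_pos: [0.5025, 0.32, 0.0548]
tool_rot: [[0.001, 0.824, -0.567], [0.001, -0.567, -0.824], [-1.0, 0.0, -0.001]]
force: [0.6, 0.5, -4.0]
width: 0.0082
```

```bash
python3 tq.py
```

```text
12.4 tcp [0.5025 0.32   0.0548] yaw -34.51 F [ 0.6  0.5 -4. ] T [-0.03  0.02 -0.  ] Mnut -0.073 ring [0.5808 0.2662 0.0548]
```

Call:
play_rows:
  rows:
    - [1,0,0.006,0.066,-0.167,0,0]
    - [1,0,0.023,0.13,-0.333,0,0]
    - [1,0,0.051,0.19,-0.5,0,0]
    - [1,0,0.089,0.244,-0.667,0,0]
    - [1,0,0.136,0.291,-0.833,0,0]
    - [1,0,0.19,0.329,-1,0,0]
    - [1,0,0.19,0.329,-1,0,0]
    - [1,0,0.19,0.329,-1,0,0]

```text
clock: 13.4
tcp_pos: [0.4945, 0.2253, 0.0537]
tool_rot: [[-0.001, 0.904, 0.428], [0.0, 0.428, -0.904], [-1.0, -0.0, -0.001]]
force: [0.2, -0.3, -3.2]
width: 0.0081
```

Run:
```python
from fit import *
np.set_printoptions(precision=4,suppress=True)
im,c=cam("wrist"); s=env.sense(); c["tcp"]=s["tcp_pos"]; c["R"]=s["tool_rot"]; save("w6",im,c)
R=c["R"];yaw=np.degrees(np.arctan2(R[1,1],R[0,1])); print(s["clock"],s["tcp_pos"],"yaw",yaw,"ringTCP",c["tcp"]+.095*R[:,1])
cen,ph,d,u=meas(im,c); print("nut",cen,ph,d,u)
hsv=cv2.cvtColor(im,cv2.COLOR_BGR2HSV); m=((hsv[...,1]<50)).astype(np.uint8); n,l,st,ce=cv2.connectedComponentsWithStats(m); i=l[51,254]; print(st[i],ce[i])
p=onz(c,*ce[i],.041); r=onz(c,255.2,45.4,c["tcp"][2]-.014); d=p-r; print("stud",p,"tool y,z mm",1000*(R.T@np.r_[d[:2],0]))
cv2.imwrite("pics/w6c.png",cv2.resize(im[0:130,170:340],None,fx=4.6,fy=4.6,interpolation=cv2.INTER_CUBIC))
```

```text
13.45 [0.4945 0.2255 0.0537] yaw 25.404080709433746 ringTCP [0.5803 0.2662 0.0537]
nut [0.573  0.2582] -4.034183209900736 0.03787155930900342 [258.6838  70.2704]
[ 233   23   48   52 1858] [256.8116  48.5048]
stud [0.5803 0.2628 0.041 ] tool y,z mm [ 0.0002 -1.6147  0.7797]
```

View pics/w6c.png

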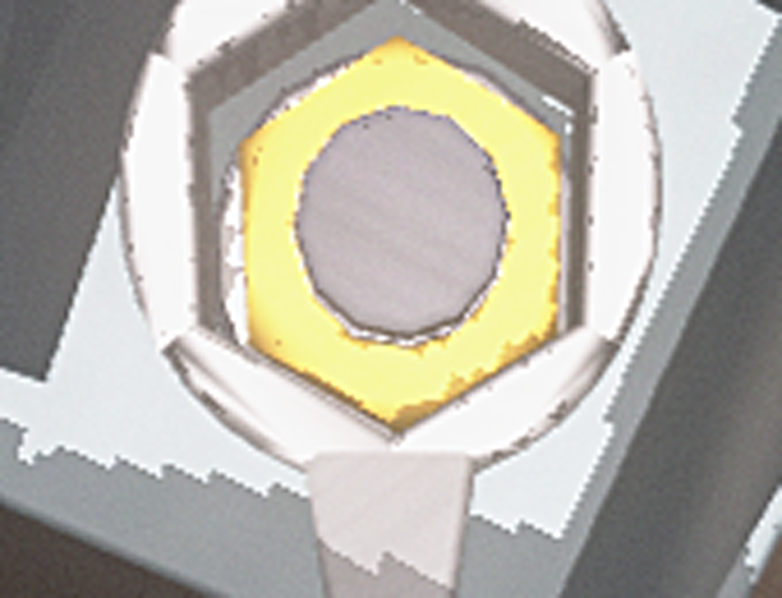

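Hexagons match in orientation; the nut is about 1 mm to the right of the ring centre. Correct slightly and lower.

Call:
play_rows:
  rows:
    - [1,0,-0.002,0.0036,0,0,0]
    - [1,0.025,-0.002,0.0036,0,0,0]
    - [1,0.035,-0.002,0.0036,0,0,0]
    - [1,0.042,-0.002,0.0036,0,0,0]
    - [1,0.048,-0.002,0.0036,0,0,0]
    - [1,0.052,-0.002,0.0036,0,0,0]
    - [1,0.052,-0.002,0.0036,0,0,0]

```text
clock: 14.32
tcp_pos: [0.4947, 0.224, 0.0407]
tool_rot: [[-0.0, 0.903, 0.431], [0.0, 0.431, -0.903], [-1.0, -0.0, -0.0]]
force: [0.2, -0.0, -4.1]
width: 0.0082
```

```bash
python3 tq.py
```

```text
14.32 tcp [0.4947 0.224  0.0407] yaw 25.5 F [ 0.2 -0.  -4.1] T [ 0.03  0.05 -0.01] Mnut -0.008 ring [0.5804 0.2649 0.0407]
```

Call:
play_rows:
  rows:
    - [1,0.008,0,0,0,0,0]
    - [1,0.016,0,0,0,0,0]
    - [1,0.024,0,0,0,0,0]
    - [1,0.032,0,0,0,0,0]
    - [1,0.038,0,0,0,0,0]
    - [1,0.038,0,0,0,0,0]

```text
clock: 15.08
tcp_pos: [0.4947, 0.2239, 0.0312]
tool_rot: [[-0.0, 0.903, 0.43], [-0.0, 0.43, -0.903], [-1.0, -0.0, -0.0]]
force: [0.2, 0.6, -3.1]
width: 0.0078
```

```bash
python3 tq.py
```

```text
15.07 tcp [0.4947 0.2239 0.0312] yaw 25.5 F [ 0.2  0.6 -3.1] T [-0.01  0.04 -0.02] Mnut -0.056 ring [0.5804 0.2648 0.0312]
```

Call:
play_rows:
  rows:
    - [1,0,0.0014,-0.033,0.083,0,0]
    - [1,0,0.006,-0.066,0.167,0,0]
    - [1,0,0.013,-0.098,0.25,0,0]
    - [1,0,0.023,-0.13,0.333,0,0]
    - [1,0,0.036,-0.161,0.417,0,0]
    - [1,0,0.051,-0.19,0.5,0,0]
    - [1,0,0.069,-0.218,0.583,0,0]
    - [1,0,0.089,-0.244,0.667,0,0]
    - [1,0,0.111,-0.269,0.75,0,0]
    - [1,0,0.136,-0.291,0.833,0,0]

```text
clock: 16.32
tcp_pos: [0.4942, 0.3047, 0.0316]
tool_rot: [[0.0, 0.909, -0.416], [0.0, -0.416, -0.909], [-1.0, 0.0, -0.0]]
force: [-0.2, 0.6, -2.4]
width: 0.0077
```

```bash
python3 tq.py
```

```text
16.32 tcp [0.4942 0.3047 0.0316] yaw -24.58 F [-0.2  0.6 -2.4] T [0.03 0.02 0.26] Mnut 0.213 ring [0.5806 0.2652 0.0316]
```

Call:
play_rows:
  rows:
    - [1,0,0.0005,-0.02,0.05,0,0]
    - [1,0,0.002,-0.04,0.1,0,0]
    - [1,0,0.005,-0.06,0.15,0,0]
    - [1,0,0.005,-0.06,0.15,0,0]

```text
clock: 16.82
tcp_pos: [0.5013, 0.3178, 0.0315]
tool_rot: [[-0.0, 0.835, -0.55], [0.0, -0.55, -0.835], [-1.0, -0.001, -0.0]]
force: [-1.9, 1.7, -2.0]
width: 0.008
```

```bash
python3 tq.py
```

```text
16.82 tcp [0.5013 0.3178 0.0315] yaw -33.4 F [-1.9  1.7 -2. ] T [0.14 0.22 0.23] Mnut 0.196 ring [0.5806 0.2655 0.0315]
```

Call:
play_rows:
  rows:
    - [1,0,0.0005,-0.02,0.05,0,0]
    - [1,0,0.0024,-0.043,0.108,0,0]
    - [1,0,0.0024,-0.043,0.108,0,0]

```text
clock: 17.2
tcp_pos: [0.5076, 0.3265, 0.0315]
tool_rot: [[-0.001, 0.768, -0.641], [0.001, -0.641, -0.768], [-1.0, -0.001, -0.0]]
force: [-3.7, 2.9, -1.4]
width: 0.0078
```

```bash
python3 tq.py
```

```text
17.2 tcp [0.5076 0.3265 0.0315] yaw -39.85 F [-3.7  2.9 -1.4] T [0.36 0.31 0.24] Mnut 0.257 ring [0.5806 0.2656 0.0314]
```

Call:
play_rows:
  rows:
    - [1,0,0.0014,0.033,-0.083,0,0]
    - [1,0,0.0014,0.033,-0.083,0,0]
    - [1,-0.03,0.0014,0.033,-0.083,0,0]
    - [1,-0.06,0.0014,0.033,-0.083,0,0]
    - [1,-0.09,0.0014,0.033,-0.083,0,0]
    - [1,-0.09,0.0014,0.033,-0.083,0,0]

```text
clock: 17.95
tcp_pos: [0.5036, 0.3195, 0.055]
tool_rot: [[0.002, 0.819, -0.574], [0.0, -0.574, -0.819], [-1.0, 0.001, -0.001]]
force: [-0.9, 0.1, -3.7]
width: 0.0076
```

Call:
play_rows:
  rows:
    - [1,0,0.006,0.066,-0.167,0,0]
    - [1,0,0.023,0.13,-0.333,0,0]
    - [1,0,0.051,0.19,-0.5,0,0]
    - [1,0,0.089,0.244,-0.667,0,0]
    - [1,0,0.136,0.291,-0.833,0,0]
    - [1,0,0.19,0.329,-1,0,0]
    - [1,0,0.19,0.329,-1,0,0]
    - [1,0,0.19,0.329,-1,0,0]

```text
clock: 18.95
tcp_pos: [0.4944, 0.2251, 0.0537]
tool_rot: [[-0.0, 0.907, 0.421], [0.0, 0.421, -0.907], [-1.0, -0.0, -0.0]]
force: [0.6, -0.1, -3.5]
width: 0.008
```

```bash
python3 tq.py
python3 - <<'E'
from fit import *
np.set_printoptions(precision=4,suppress=True)
im,c=cam("wrist"); s=env.sense(); c["tcp"]=s["tcp_pos"]; c["R"]=s["tool_rot"]; save("w7",im,c)
cv2.imwrite("pics/w7c.png",cv2.resize(im[0:130,170:340],None,fx=4.6,fy=4.6,interpolation=cv2.INTER_CUBIC))
E
```

```text
18.95 tcp [0.4944 0.2251 0.0537] yaw 24.87 F [ 0.6 -0.1 -3.5] T [0.   0.02 0.01] Mnut 0.036 ring [0.5806 0.2651 0.0537]
```

View pics/w7c.png

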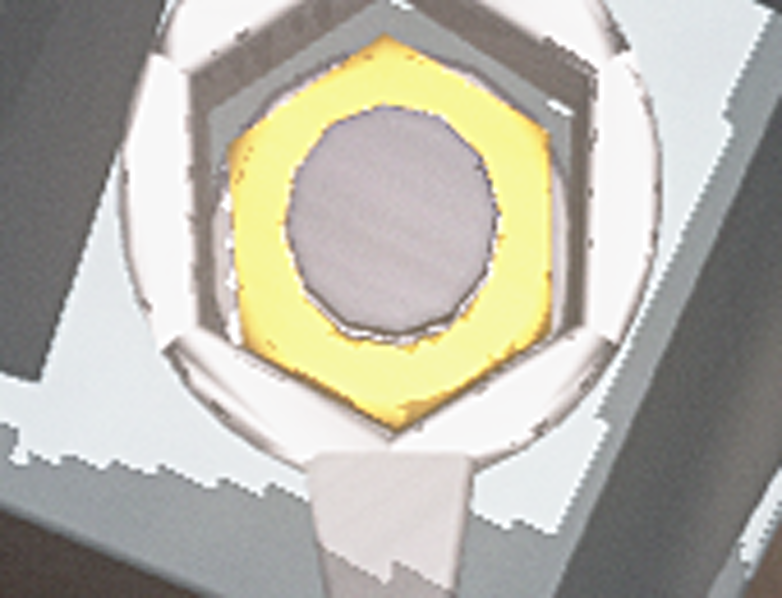

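Centred well; hexagon within about 2°. Lower.

Call:
play_rows:
  rows:
    - [1,0,0,0.01,-0.025,0,0]
    - [1,0.025,0,0.01,-0.025,0,0]
    - [1,0.04,0,0.01,-0.025,0,0]
    - [1,0.052,0,0.01,-0.025,0,0]
    - [1,0.052,0,0.01,-0.025,0,0]

```text
clock: 19.62
tcp_pos: [0.4954, 0.2225, 0.0404]
tool_rot: [[-0.001, 0.895, 0.446], [-0.0, 0.446, -0.895], [-1.0, -0.001, -0.0]]
force: [0.3, -0.6, -3.9]
width: 0.0079
```

```bash
python3 tq.py
```

```text
19.62 tcp [0.4954 0.2225 0.0404] yaw 26.51 F [ 0.3 -0.6 -3.9] T [-0.03  0.03 -0.01] Mnut 0.063 ring [0.5804 0.2649 0.0403]
```

Call:
play_rows:
  rows:
    - [1,0.008,0,0,0,0,0]
    - [1,0.016,0,0,0,0,0]
    - [1,0.024,0,0,0,0,0]
    - [1,0.032,0,0,0,0,0]
    - [1,0.037,0,0,0,0,0]
    - [1,0.037,0,0,0,0,0]

```text
clock: 20.38
tcp_pos: [0.4956, 0.2226, 0.0314]
tool_rot: [[-0.0, 0.895, 0.447], [-0.0, 0.447, -0.895], [-1.0, -0.0, -0.0]]
force: [-0.5, 0.5, -3.3]
width: 0.0078
```

Call:
play_rows:
  rows:
    - [1,0,0.0005,-0.02,0.05,0,0]
    - [1,0,0.0014,-0.033,0.083,0,0]
    - [1,0,0.0025,-0.0464,0.117,0,0]
    - [1,0,0.0025,-0.0464,0.117,0,0]

```text
clock: 20.88
tcp_pos: [0.4916, 0.2334, 0.0319]
tool_rot: [[0.001, 0.942, 0.335], [0.0, 0.335, -0.942], [-1.0, 0.001, 0.0]]
force: [1.8, -0.3, -3.9]
width: 0.0083
```

```bash
python3 tq.py
```

```text
20.88 tcp [0.4916 0.2334 0.0319] yaw 19.55 F [ 1.8 -0.3 -3.9] T [ 0.03 -0.17  0.08] Mnut 0.164 ring [0.5811 0.2652 0.032 ]
```

Call:
play_rows:
  rows:
    - [1,0,0.0005,-0.02,0.05,0,0]
    - [1,0,0.0005,-0.02,0.05,0,0]

```text
clock: 21.12
tcp_pos: [0.4901, 0.2379, 0.0318]
tool_rot: [[0.001, 0.958, 0.286], [-0.0, 0.286, -0.958], [-1.0, 0.001, 0.001]]
force: [1.7, -0.7, -2.6]
width: 0.0082
```

```bash
python3 tq.py
```

```text
21.12 tcp [0.4901 0.2379 0.0318] yaw 16.59 F [ 1.7 -0.7 -2.6] T [-0.14 -0.33  0.13] Mnut 0.241 ring [0.5811 0.265  0.032 ]
```

Call:
play_rows:
  rows:
    - [1,0,0.0005,-0.02,0.05,0,0]
    - [1,0,0.0005,-0.02,0.05,0,0]

```text
clock: 21.38
tcp_pos: [0.4887, 0.2427, 0.0318]
tool_rot: [[0.001, 0.972, 0.235], [-0.0, 0.235, -0.972], [-1.0, 0.001, 0.001]]
force: [2.9, -0.7, -4.1]
width: 0.0082
```

```bash
python3 tq.py
```

```text
21.38 tcp [0.4887 0.2427 0.0318] yaw 13.61 F [ 2.9 -0.7 -4.1] T [-0.06 -0.38  0.17] Mnut 0.293 ring [0.5811 0.265  0.0319]
```

Call:
play_rows:
  rows:
    - [1,0,0.0005,-0.02,0.05,0,0]
    - [1,0,0.0005,-0.02,0.05,0,0]

```text
clock: 21.62
tcp_pos: [0.4877, 0.2473, 0.0318]
tool_rot: [[0.001, 0.983, 0.185], [-0.001, 0.185, -0.983], [-1.0, 0.001, 0.001]]
force: [3.3, -1.3, -3.7]
width: 0.008
```

```bash
python3 tq.py
```

```text
21.62 tcp [0.4877 0.2473 0.0318] yaw 10.64 F [ 3.3 -1.3 -3.7] T [-0.25 -0.48  0.17] Mnut 0.351 ring [0.581  0.2649 0.0319]
```

Call:
play_rows:
  rows:
    - [1,0,0.0005,-0.02,0.05,0,0]
    - [1,0,0.0005,-0.02,0.05,0,0]

```text
clock: 21.88
tcp_pos: [0.4869, 0.2521, 0.0317]
tool_rot: [[0.001, 0.991, 0.133], [-0.001, 0.133, -0.991], [-1.0, 0.001, 0.001]]
force: [4.1, -3.0, -3.4]
width: 0.0077
```

```bash
python3 tq.py
```

```text
21.88 tcp [0.4869 0.2521 0.0317] yaw 7.65 F [ 4.1 -3.  -3.4] T [-0.51 -0.59  0.31] Mnut 0.644 ring [0.581  0.2647 0.0318]
```

Call:
play_rows:
  rows:
    - [1,0,0.0005,-0.02,0.05,0,0]
    - [1,0,0.0005,-0.02,0.05,0,0]

```text
clock: 22.12
tcp_pos: [0.4862, 0.2569, 0.0316]
tool_rot: [[0.001, 0.997, 0.081], [-0.002, 0.081, -0.997], [-1.0, 0.001, 0.002]]
force: [3.5, -4.9, -3.4]
width: 0.008
```

```bash
python3 tq.py
```

```text
22.12 tcp [0.4862 0.2569 0.0316] yaw 4.67 F [ 3.5 -4.9 -3.4] T [-0.71 -0.62  0.34] Mnut 0.831 ring [0.5809 0.2646 0.0317]
```

Call:
play_rows:
  rows:
    - [1,0,0.0005,-0.02,0.05,0,0]
    - [1,0,0.0005,-0.02,0.05,0,0]

```text
clock: 22.38
tcp_pos: [0.4859, 0.2616, 0.0315]
tool_rot: [[0.001, 1.0, 0.03], [-0.002, 0.03, -1.0], [-1.0, 0.0, 0.002]]
force: [3.1, -6.3, -3.1]
width: 0.0082
```

```bash
python3 tq.py
```

```text
22.38 tcp [0.4859 0.2616 0.0315] yaw 1.7 F [ 3.1 -6.3 -3.1] T [-0.97 -0.62  0.46] Mnut 1.073 ring [0.5809 0.2644 0.0316]
```

Call:
play_rows:
  rows:
    - [1,0,0.0002,-0.01,0.025,0,0]
    - [1,0,0.0002,-0.01,0.025,0,0]
    - [1,0,0.0002,-0.01,0.025,0,0]

```text
clock: 22.75
tcp_pos: [0.4858, 0.2638, 0.0315]
tool_rot: [[0.0, 1.0, 0.004], [-0.003, 0.004, -1.0], [-1.0, 0.0, 0.003]]
force: [3.0, -5.2, -2.3]
width: 0.008
```

```bash
python3 tq.py
```

```text
22.75 tcp [0.4858 0.2638 0.0315] yaw 0.21 F [ 3.  -5.2 -2.3] T [-0.98 -0.57  0.55] Mnut 1.041 ring [0.5808 0.2642 0.0315]
```

Nipped up at about 1.05–1.15 N m. Ease back while watching the torque.

Call:
play_rows:
  rows:
    - [1,0,0.0014,0.033,-0.083,0,0]
    - [1,0,0.006,0.066,-0.167,0,0]
    - [1,0,0.0095,0.0855,-0.217,0,0]
    - [1,0,0.0095,0.0855,-0.217,0,0]

```text
clock: 23.25
tcp_pos: [0.4884, 0.2438, 0.0318]
tool_rot: [[0.001, 0.974, 0.225], [0.001, 0.225, -0.974], [-1.0, 0.001, -0.001]]
force: [3.8, 0.2, -4.6]
width: 0.0078
```

```bash
python3 tq.py
```

```text
23.25 tcp [0.4884 0.2438 0.0318] yaw 13.01 F [ 3.8  0.2 -4.6] T [-0.09 -0.55  0.09] Mnut 0.149 ring [0.581  0.2652 0.0319]
```

Call:
play_rows:
  rows:
    - [1,0,0.001,0.02,-0.05,0,0]
    - [1,0,0.002,0.02,-0.05,0,0]
    - [1,0,0.002,0.02,-0.05,0,0]

```text
clock: 23.62
tcp_pos: [0.4895, 0.2393, 0.0317]
tool_rot: [[-0.0, 0.961, 0.275], [0.0, 0.275, -0.961], [-1.0, 0.0, -0.0]]
force: [3.1, -0.4, -2.3]
width: 0.0078
```

```bash
python3 tq.py
```

```text
23.62 tcp [0.4895 0.2393 0.0317] yaw 15.98 F [ 3.1 -0.4 -2.3] T [ 0.   -0.47 -0.04] Mnut 0.074 ring [0.5809 0.2655 0.0317]
```

Call:
play_rows:
  rows:
    - [1,-0.02,0,0,0,0,0]
    - [1,-0.05,0,0,0,0,0]
    - [1,-0.08,0,0,0,0,0]
    - [1,-0.18,0,0,0,0,0]
    - [1,-0.32,0,0,0,0,0]
    - [1,-0.32,0,0,0,0,0]
    - [1,-0.32,-0.15,0,0,0,0]
    - [1,-0.32,-0.32,0,0,0,0]
    - [1,-0.45,-0.35,0,0,0,0]
    - [1,-0.7,-0.35,0,0,0,0]

```text
clock: 24.88
tcp_pos: [0.401, 0.2136, 0.2013]
tool_rot: [[-0.012, 0.961, 0.276], [-0.004, 0.276, -0.961], [-1.0, -0.012, 0.0]]
force: [0.7, 1.0, -2.6]
width: 0.0078
```

```bash
python3 tq.py
```

```text
24.88 tcp [0.401  0.2136 0.2013] yaw 16.03 F [ 0.7  1.  -2.6] T [ 0.01 -0.08 -0.03] Mnut -0.097 ring [0.4923 0.2398 0.2001]
```

Call:
play_rows:
  rows:
    - [1,-0.25,0,0,0,0,0]
    - [1,-0.5,0,0,0.1,0,0]
    - [1,-0.52,-0.05,0.2,0.2,0,0]
    - [1,-0.52,-0.12,0.42,0.33,0,0]
    - [1,-0.52,-0.18,0.64,0.33,0,0]
    - [1,-0.52,-0.25,0.86,0.33,0,0]
    - [1,-0.52,-0.27,0.92,0.33,0,0]
    - [1,-0.52,-0.27,0.92,0.33,0,0]

```text
clock: 25.88
tcp_pos: [0.4034, -0.0256, 0.3345]
tool_rot: [[-0.003, 0.998, -0.069], [0.001, -0.069, -0.998], [-1.0, -0.004, -0.001]]
force: [0.0, -0.3, -4.4]
width: 0.0074
```

Call:
play_rows:
  rows:
    - [1,0,0.07,0.24,0,0,0]
    - [1,0,0.14,0.48,0,0,0]
    - [1,0,0.21,0.72,0,0,0]
    - [1,0,0.285,0.96,0,0,0]
    - [1,0.1,0.285,1,0,0,0]
    - [1,0.3,0.285,1,0,0,0]
    - [1,0.3,0.285,1,0,0,0]

```text
clock: 26.75
tcp_pos: [0.4565, -0.2758, 0.2546]
tool_rot: [[-0.01, 0.998, -0.065], [0.009, -0.065, -0.998], [-1.0, -0.011, -0.008]]
force: [-0.4, -0.6, -3.7]
width: 0.0078
```

Call:
play_rows:
  rows:
    - [1,0.1,0,0.06,0,0,0]
    - [1,0.3,0,0.118,0,0,0]
    - [1,0.5,0,0.118,0,0,0]
    - [1,0.7,0,0.118,0,0,0]
    - [1,0.82,0,0.118,0,0,0]
    - [1,0.88,0,0.118,0,0,0]
    - [1,0.88,0,0.118,0,0,0]

```text
clock: 27.62
tcp_pos: [0.4574, -0.3082, 0.0421]
tool_rot: [[-0.0, 0.998, -0.065], [0.0, -0.065, -0.998], [-1.0, -0.0, -0.0]]
force: [-0.3, -0.0, -3.0]
width: 0.0078
```

```bash
python3 tq.py
```

```text
27.62 tcp [ 0.4574 -0.3082  0.0421] yaw -3.73 F [-0.3 -0.  -3. ] T [-0.   -0.05 -0.06] Mnut -0.055 ring [ 0.5522 -0.3144  0.0421]
```

Call:
play_rows:
  rows:
    - [1,0.05,-0.007,-0.011,0,0,0]
    - [1,0.08,-0.007,-0.011,0,0,0]
    - [1,0.09,-0.007,-0.011,0,0,0]
    - [1,0.096,-0.007,-0.011,0,0,0]
    - [1,0.1,-0.007,-0.011,0,0,0]
    - [1,0.1,-0.007,-0.011,0,0,0]

```text
clock: 28.38
tcp_pos: [0.4553, -0.3059, 0.017]
tool_rot: [[0.0, 0.998, -0.066], [-0.0, -0.066, -0.998], [-1.0, 0.0, 0.0]]
force: [-1.4, 0.6, -0.5]
width: 0.0076
```

```bash
python3 tq.py
```

```text
28.38 tcp [ 0.4553 -0.3059  0.017 ] yaw -3.78 F [-1.4  0.6 -0.5] T [ 0.01  0.15 -0.06] Mnut -0.113 ring [ 0.5501 -0.3121  0.0171]
```

Touching the mat with little load. Release, rise, and look.

Call:
play_rows:
  rows:
    - [-1,0,0,0,0,0,0]
    - [-1,0,0,0,0,0,0]
    - [-1,0,0,0,0,0,0]
    - [-1,0,0,0,0,0,0]
    - [-1,-0.1,0,0,0,0,0]
    - [-1,-0.3,0,0,0,0,0]
    - [-1,-0.5,0,0,0,0,0]
    - [-1,-0.7,0,0,0,0,0]
    - [-1,-0.7,0,0,0,0,0]
    - [-1,-0.7,0,0,0,0,0]

```text
clock: 29.62
tcp_pos: [0.4549, -0.3054, 0.1911]
tool_rot: [[-0.0, 0.998, -0.066], [0.0, -0.066, -0.998], [-1.0, -0.0, -0.0]]
force: [-0.6, -0.2, -0.8]
width: 0.0854
```

```bash
python3 tq.py
python3 - <<'E'
from h import *
im,c=cam("wrist"); save("w8",im,c); s=env.sense()
im2,c2=cam("scene"); save("scene9",im2,c2)
cv2.imwrite("pics/fin.png",np.hstack([cv2.resize(im,(400,300)),cv2.resize(im2,(400,300))]))
np.set_printoptions(precision=4,suppress=True)
hsv=cv2.cvtColor(im,cv2.COLOR_BGR2HSV)
m=((hsv[...,1]<60)&(hsv[...,2]>120)).astype(np.uint8); roi=np.zeros_like(m); roi[30:275,215:295]=1; m&=roi
n,l,st,ce=cv2.connectedComponentsWithStats(m); i=1+st[1:,4].argmax()
inv=((l!=i)&(roi>0)).astype(np.uint8); n2,l2,s2,c2=cv2.connectedComponentsWithStats(inv,connectivity=4)
for k in range(1,n2):
    if 150<s2[k,4]<2500: print(s2[k],c2[k],onz(c,*c2[k],0.01))
mm=((hsv[...,2]<75)&(hsv[...,1]<60)).astype(np.uint8)
E
```

```text
29.62 tcp [ 0.4549 -0.3054  0.1911] yaw -3.78 F [-0.6 -0.2 -0.8] T [-0.05  0.01 -0.04] Mnut -0.013 ring [ 0.5497 -0.3117  0.1911]
[ 237   56   37   45 1259] [255.2049  77.6172] [ 0.5508 -0.3151  0.01  ]
[244 237  24  23 361] [255.662  246.8199] [ 0.3583 -0.3028  0.01  ]
```

View pics/fin.png

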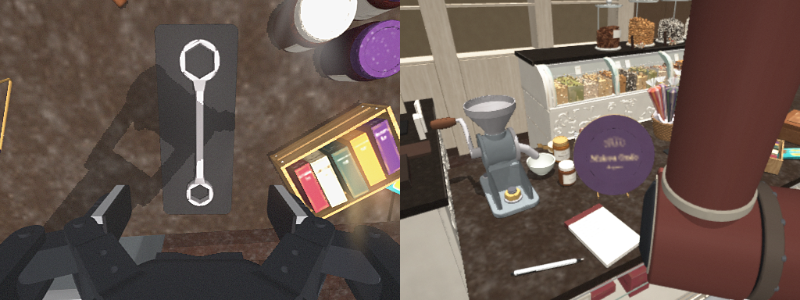

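Spanner lies along the mat's middle (rings at (200,60) and (200,193) in the left panel, mat from x≈157 to 237), and the bowl and jars stand where they were. Handing in.

```bash
python3 -c "
from plant import job; print(job.close_job())"
```

```text
the job is handed in; nothing more can be done
None
```

I tightened the nut with the spanner, put the spanner back on the mat and handed the job in at about 30 s of the 72 s allowed. The hand-in gave no verdict, so the result is judged from my own readings.

**Strokes:** I took the spanner from the mat and seated its large ring three times, lifting it off and swinging back between strokes. Nothing pressed hard while seating: I read 6 N of side force at most.

**Tightness:** The nut ran at 0.2 to 0.3 N m. On the third stroke the torque climbed from 0.35 to between 1.04 and 1.07 N m over about 10 degrees. I then backed off until it was almost zero before lifting. The last step read slightly lower than the one before, 1.04 against 1.07, which I took as sensor noise. The stud stretch and washer height are too small to see, so tightness rests on feel alone.

**Final picture:**
- **Spanner:** It lies lengthwise on the mat, with its middle about 4 mm from the mat's middle and its angle matching the mat's to within about a degree.
- **Bowl and jars:** They look unmoved by eye; I did not measure them.
- **Gripper:** It is open and well clear of everything.

**Disagreement:** The wrist camera's sideways calibration was about 3 mm off from where the fingers showed. I corrected for this by aligning the ring to the nut directly in the picture and by feel.

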